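Shift the soil mixer's gearbox into the orange gear

ROBOT

A 6-joint arm with a two-finger parallel gripper is mounted at the origin on the work surface. World frame = base frame: x ahead of the robot, y to its left, z up, the work surface at z = 0. Lengths are in m, angles in rad, forces in N, time in s.
With the tool pointing down it reaches from about 0.4 to 0.825 m from the base axis. Payload 7 kg.
Tool frame: the origin (TCP) lies between the finger pads; the fingertips stand 14 mm ahead of it and the grasp point (between the pads) lies 5 mm behind it; z points along the fingers, y is the line along which they close (so a half turn about z gives the same grasp; the last joint's range is limited). The gripper opens to 88 mm and grips with 3 to 60 N. Pads are 19 mm wide; open, the fingers measure 130 mm over their backs; the gripper's body (78 mm by 193 mm) begins 47 mm behind the grasp point.
Start: joints at [1.629, 0.359, 0.012, 0, -1.224, -0.288], TCP at [0.154, 0.657, 0.241] pointing down, gripper open.
Joint ranges: [-3.07, 3.07], [-1.43, 2.12], [-1.02, 1.25], [-3.03, 1.67], [-3.05, -0], [-3.03, 3.03]. Speed limits (rad/s): [2.39, 2.39, 3.01, 3.14, 3.14, 3.14].

INTERFACE

Orientations are given as a unit quaternion [x, y, z, w].
In Python, from workcell import sense, read_camera, get_calibration, finish_job gives the robot as it stands. The module is installed in compiled form; this text tells all that it offers.
- The arm moves only by the tool play_rows, never from a script. Its argument "increments" is a list of rows, each a list of 3 entries, a list of its own where there are three numbers: the closure in counts, from 0 (fully open) to 255 (shut), then the shift along the tool's x, y, z in mm, then the turn, a rotation vector about the tool's x, y, z in rad. In form: [[fingers, [dx, dy, dz], [wx, wy, wz]], ...]. A call has 1 to 5 rows; each row is the pose to reach, as a shift and turn from the pose commanded when the call began, along the tool's axes at that moment; what a row does not reach only later rows make up. A row lasts 1/8 s, in which the tool goes at most 62.5 mm and 10.7 degrees, less where a joint would pass 70% of its speed; a pose out of reach is approached as far as the arm can. A call with a gripper value outside its range is refused whole. The fingers move at their own pace and stop on an object; "squeeze" is the grip in N (left out, the last holds). Time passes only in rows, so rows that repeat a pose let the fingers close. It gives the time, the measured TCP pose, the force, the opening and the grip force at its end, in the units of the state.
- sense(): the state, without advancing time (a new reading comes with each control period).
- read_camera(name): name is "side" or "top" or "wrist"; returns the picture (384x512x3 uint8, red, green, blue); there is no depth.
- get_calibration(name): a dict with "intrinsics" (3x3 intrinsics, pixels), "rvec" (rotation vector, rad) and "tvec" (3), from world to camera coordinates, as OpenCV has them. Camera axes: x right, y down, z forward; pixel columns grow to the right and rows downward; lengths in m; the calibration is good to about 2 mm. A picture is of the moment at which its call begins: read the wrist's pose just before it. get_calibration takes no time and is no camera call; for the wrist camera it gives the pose at the moment of the call.
- finish_job(): hands the job in; it is judged then, once.
The state is a dict: "time": time; "joint_positions": joint angles; "dq": joint speeds; "joint_torque": joint torques, N m; "eef_pos": TCP position; "orientation": TCP orientation; "contact_force": force on the tool from outside, world axes, zero at the start; "ft_torque": the same for the moment, N m; "finger_gap": finger opening in m; "finger_force": force on a finger pad.
Only numpy, scipy, OpenCV 4.12 (cv2) and the standard library are available. Lean on these libraries where they do the work, as an engineer would, in place of code of your own. Each camera call takes 0.05 s, during which the arm holds its last target. There are 200 camera calls.

TASK

Push the mixer's gear lever out of the left-hand column, across the H-gate and fully home into the right-hand slot marked by the orange tag, then leave it there. Push the knob gently with the outside of the fingers, best kept shut: do not grip the knob or take it between the fingers. Do not disturb the other things on the bench.

Things in the scene. Friction and masses are not known exactly. Their poses are not given: they have to be found in the camera images.
- gearbox: Fixed blue gearbox of a soil mixer, 200 x 170 mm on a 230 x 200 mm foot; grey motor on its +x side (top at z 118 mm), brass-tipped shaft on its -y side. Origin under its centre at bench level; at yaw 0 its axes are the world's (+x away from the robot, +y left). Its aluminium gate plate on top is 196 x 126 mm.
- gate (a point): Centre of the gate plate's top, 115 mm above the gearbox origin. The plate has a 60 x 60 mm opening; two webs along x, 16 mm wide with round ends 20 mm apart, reach in from the middles of its -x and +x edges and make it an H: left (+y) and right (-y) columns, each with a slot at -x and one at +x, joined only by a cross channel along y at x = 0.
- lever: Gear lever: 12 mm steel stem with a black ball knob 44 mm in diameter. Origin at the pivot, on the gearbox axis 30 mm above the bench; z runs up the stem. Tilts up to 0.26 rad fore-aft and 0.26 rad sideways where the gate lets it. Stiff (about 2 N at the knob), no spring, stays where left. It starts anywhere along the left column.
- knob (a point): Centre of the ball knob, 155 mm up the stem from the pivot. In the gearbox frame it is 175 to 185 mm high; fully home in a slot it is 40 mm from the centre in x and 30 to 39 mm in y. It passes the middle of the cross channel only within about 6 mm of x = 0 (the round web ends guide it a little).
- orange_tag: Orange round tag, 22 mm in diameter and 4 mm thick, stuck on the gate plate just past the end of one of the two right-hand slots; it marks the slot wanted. Origin at the centre of its underside, at x = +72 or -72 mm, y = -38 mm, z = 115 mm in the gearbox frame; its axes are parallel to the gearbox's.
- green_tag: Green round tag of the same size, past the end of the other right-hand slot (not wanted). The left slots have a yellow (-x) and a white (+x) tag at the same distances.
- screwdriver: Loose screwdriver, red handle, 190 mm long, lying in front of the gearbox. Bystander.
- sample_jar: Loose amber jar with a steel cap, 64 mm in diameter, 85 mm high, left of the gearbox. Bystander.
- funnel: Loose red plastic funnel standing mouth down, 90 mm in diameter, 100 mm high. Bystander.
- flask: Loose glass flask with a long neck, 104 mm in diameter, 194 mm high, on the right. Bystander.
- moisture_tin: Loose open aluminium tin, 70 mm in diameter, 45 mm high, right of the gearbox. Bystander.
- wrench: Loose steel wrench, 180 mm long, lying on the left. Bystander.
- brush: Loose brush with a wooden handle, 200 mm long, lying on the right. Bystander.

How it is judged:
By the outcome, as a careful person would: the job done as asked, in the order asked, and still so for the second after the job is handed in, with the robot touching nothing.
It also fails if it takes over 56 s, if anything falls off the work surface, if the arm or the gripper's body presses on something with over 40 N, if the wrist force passes 120 N, or if a joint passes its speed limit or range.

## Working session

There is one attempt and no reset: what is moved stays moved. The work goes in short steps, Python scripts to look and compute and a tool call to move; the robot and the scene stay as the last step left them, time stands still between calls to the robot, and variables do not carry over. Pictures are saved under pics/ and viewed, at most 10 in all, crops included, and the job is handed in when it is done.

Besides the shell and the picture viewer there is one more tool, called after ">>>" as name([rows], argument=value, ...), one row to a line, values as JSON. play_rows: Moves the arm, as the interface text tells. Its arguments: {"type":"object","properties":{"increments":{"type":"array","items":{"type":"array"}},"squeeze":{"type":"number"}},"required":["increments"]}

```bash
mkdir -p pics; python3 - <<'E'
from workcell import *
import cv2
for n in("top","side"):
    cv2.imwrite(f"pics/{n}0.png",cv2.cvtColor(read_camera(n),cv2.COLOR_RGB2BGR)); print(n,get_calibration(n))
s=sense();print({k:s[k] for k in("time","eef_pos","orientation","finger_gap","contact_force")})
E
```

```text
top {'intrinsics': array([[354.49170606,   0.        , 261.38016527],
       [  0.        , 354.49170606, 191.2020385 ],
       [  0.        ,   0.        ,   1.        ]]), 'rvec': array([ 2.19414268, -2.17231463,  0.09962876]), 'tvec': array([-0.056683  ,  0.52125301,  1.31607427])}
side {'intrinsics': array([[423.16598559,   0.        , 255.74940004],
       [  0.        , 423.16598559, 188.45980194],
       [  0.        ,   0.        ,   1.        ]]), 'rvec': array([ 2.40527192, -0.40261871,  0.15193084]), 'tvec': array([-0.47833845,  0.19144934,  1.24272972])}
{'time': 0.1, 'eef_pos': array([0.15365852, 0.65686058, 0.23971136]), 'orientation': array([ 9.93402870e-01, -1.14674264e-01, -1.98101158e-05,  7.41888032e-04]), 'finger_gap': 0.08732263737719703, 'contact_force': array([-0.28141593, -0.35665703, -0.2743927 ])}
```

View pics/top0.png

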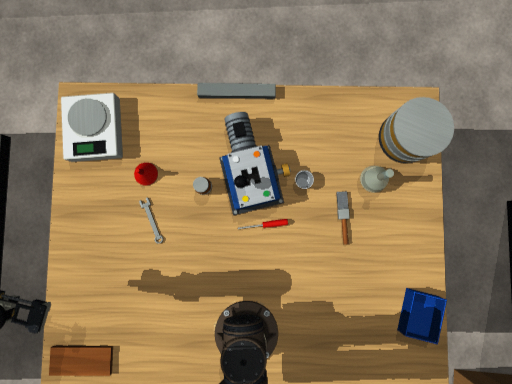

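View pics/side0.png

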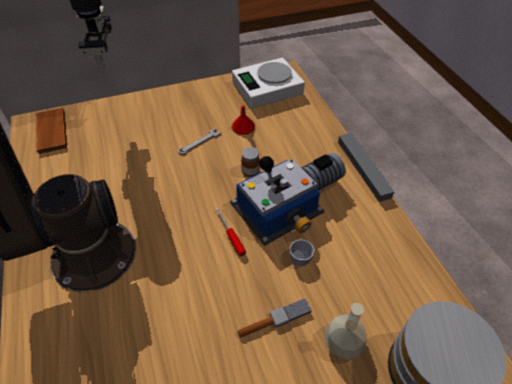

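The top view shows the gearbox near (250,178), the orange tag at the far right (257,154), the green tag near (267,194) and the black knob around (241,182). Next I'll measure the tags and knob by colour.

```bash
cat > h.py <<'E'
import numpy as np, cv2
from workcell import *
def ray(c,uv):
    R=cv2.Rodrigues(c["rvec"])[0]; d=R.T@np.linalg.inv(c["intrinsics"])@np.array([*uv,1.]); return -R.T@c["tvec"],d/np.linalg.norm(d)
def plane(c,uv,z):
    o,d=ray(c,uv); return o+d*(z-o[2])/d[2]
def tri(rs):
    A=sum(np.eye(3)-np.outer(d,d) for o,d in rs); b=sum((np.eye(3)-np.outer(d,d))@o for o,d in rs); return np.linalg.solve(A,b)
def blobs(img,lo,hi,roi,amin=8):
    x0,y0,x1,y1=roi; h=cv2.cvtColor(img[y0:y1,x0:x1],cv2.COLOR_RGB2HSV)
    n,l,s,c=cv2.connectedComponentsWithStats(cv2.inRange(h,lo,hi)); return [(c[i]+[x0,y0],s[i]) for i in range(1,n) if s[i,4]>=amin]
C=dict(orange=((5,170,150),(16,255,255)),yellow=((22,150,150),(34,255,255)),green=((45,120,60),(85,255,255)),black=((0,0,0),(180,255,40)))
E
python3 - <<'E'
from h import *
for n,roi in(("top",(215,140,290,215)),("side",(230,145,325,225))):
    im=cv2.cvtColor(cv2.imread(f"pics/{n}0.png"),cv2.COLOR_BGR2RGB); c=get_calibration(n)
    for k,(lo,hi) in C.items():
        for p,s in blobs(im,lo,hi,roi): print(n,k,p.round(1),s,plane(c,p,.119).round(4))
    x0,y0,x1,y1=roi; cv2.imwrite(f"pics/c_{n}.png",cv2.resize(cv2.cvtColor(im[y0:y1,x0:x1],cv2.COLOR_RGB2BGR),None,fx=5,fy=5,interpolation=0))
a=cv2.imread("pics/c_top.png");b=cv2.imread("pics/c_side.png");h=max(a.shape[0],b.shape[0])
p=lambda i:cv2.copyMakeBorder(i,0,h-i.shape[0],0,0,0)
cv2.imwrite("pics/c2.png",cv2.resize(np.hstack([p(a),p(b)]),None,fx=.93,fy=.93))
E
```

```text
top orange [256.2 153.6] [39 11  6  6 26] [ 0.6467 -0.0309  0.119 ]
top yellow [244.7 198.3] [27 56  6  6 28] [0.4882 0.0074 0.119 ]
top green [265.9 193. ] [48 51  6  5 26] [ 0.5076 -0.0665  0.119 ]
top black [252.5 145.5] [35  5  6  2  8] [ 0.6756 -0.0177  0.119 ]
top black [275.  173.2] [54  9 13 49 93] [ 0.5778 -0.0981  0.119 ]
top black [246.9 177.8] [ 20  27  26  20 279] [0.5605 0.0007 0.119 ]
top black [226.5 184.4] [10 39  4 13 23] [0.5362 0.0718 0.119 ]
top black [261.9 205.1] [ 27  60  38  10 142] [ 0.465  -0.0529  0.119 ]
side orange [304.5 180.8] [72 34  6  5 24] [ 0.6496 -0.0323  0.119 ]
side yellow [250.6 184.7] [18 37  6  6 29] [0.4914 0.0056 0.119 ]
side green [265.2 201.6] [32 54  7  6 33] [ 0.5108 -0.0692  0.119 ]
side black [319.9 163.3] [ 83  11  12  16 122] [0.724  0.0193 0.119 ]
side black [263.2 163.7] [ 16  12  27  17 211] [0.5565 0.0753 0.119 ]
side black [320.7 182.6] [87 28  8 17 76] [ 0.6928 -0.0545  0.119 ]
side black [278.7 185.6] [43 32 16 17 99] [ 0.5695 -0.0248  0.119 ]
side black [282.  212.3] [  1  45  93  35 958] [ 0.5424 -0.121   0.119 ]
```

View pics/c2.png

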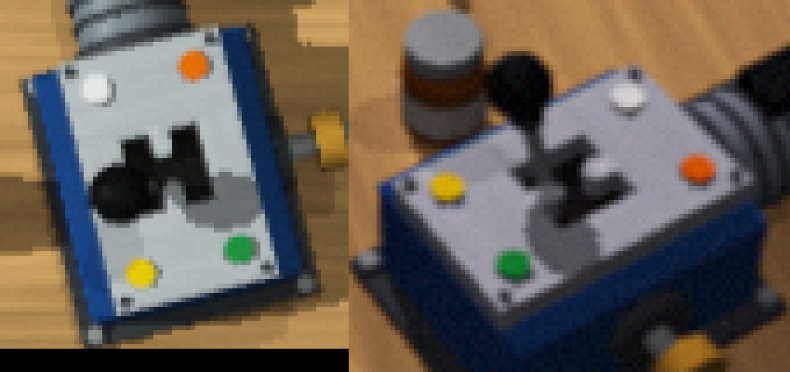

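```bash
python3 - <<'E'
from h import *
ct,cs=get_calibration("top"),get_calibration("side")
K=tri([ray(ct,(240.3,181.0)),ray(cs,(266.5,163.5))])
o=np.array([.569,-.0126,0]);a=.255;R=np.array([[np.cos(a),-np.sin(a)],[np.sin(a),np.cos(a)]])
print("knob",K.round(4),"gb frame",(R.T@(K-o)[:2]).round(4))
print(plane(ct,(240.3,181),.182),plane(cs,(266.5,163.5),.182))
p=np.array([.154,.657]);b=-.2296;T=np.array([[np.cos(b),np.sin(b)],[np.sin(b),-np.cos(b)]])  # cols tool x,y
for g in([-.08,.034],[-.14,.034]):
    w=o[:2]+R@g; print(w,"tool shift mm",(T.T@(w-p)*1e3).round(0))
E
```

```text
knob [0.544  0.0201 0.1778] gb frame [-0.016   0.0379]
[0.54184062 0.02029288 0.182     ] [0.5442284  0.01594993 0.182     ]
[4.83010592e-01 1.20919363e-04] tool shift mm [470. 565.]
[ 0.42495079 -0.01501381] tool shift mm [417. 593.]
```

>>> play_rows([
  [255,[34,42,0],[0,0,0]],
  [255,[68,85,0],[0,0,0]],
  [255,[102,127,0],[0,0,0]],
  [255,[136,170,0],[0,0,0]],
  [255,[170,212,0],[0,0,0]],
], squeeze=10)

```text
time: 0.72
eef_pos: [0.2714, 0.4102, 0.2404]
orientation: [0.993, -0.115, -0.0, 0.0]
contact_force: [0.9, 0.2, 0.9]
finger_gap: 0.0432
finger_force: 0.0
```

>>> play_rows([
  [255,[34,42,0],[0,0,0]],
  [255,[68,85,0],[0,0,0]],
  [255,[102,127,0],[0,0,0]],
  [255,[136,170,0],[0,0,0]],
  [255,[170,212,0],[0,0,0]],
])

```text
time: 1.35
eef_pos: [0.3885, 0.1652, 0.2407]
orientation: [0.993, -0.114, 0.0, -0.0]
contact_force: [0.9, 1.4, -0.5]
finger_gap: 0.0007
finger_force: 0.0
```

>>> play_rows([
  [255,[34,42,0],[0,0,-0.16]],
  [255,[68,85,0],[0,0,-0.32]],
  [255,[90,115,0],[0,0,-0.485]],
  [255,[90,120,0],[0,0,-0.485]],
  [255,[90,120,0],[0,0,-0.485]],
])

```text
time: 1.98
eef_pos: [0.4482, 0.0292, 0.2403]
orientation: [0.992, 0.125, -0.0, -0.0]
contact_force: [-0.1, 0.7, 0.1]
finger_gap: 0.0004
finger_force: 0.0
```

```bash
python3 - <<'E'
from h import *
s=sense(); c=get_calibration("wrist"); im=read_camera("wrist"); cv2.imwrite("pics/w1.png",cv2.cvtColor(im,cv2.COLOR_RGB2BGR))
print(s["eef_pos"],s["finger_gap"],c, ray(c,(256,192)))
for k in("orange","yellow","green"):
    for p,st in blobs(im,*C[k],(0,0,512,384),60): print(k,p.round(1),st,plane(c,p,.119).round(4))
E
```

```text
[0.44818474 0.02921674 0.2403047 ] 0.0004023386526116235 {'intrinsics': array([[269.93665671,   0.        , 255.70230081],
       [  0.        , 269.93665671, 193.03048337],
       [  0.        ,   0.        ,   1.        ]]), 'rvec': array([-2.31397695,  1.79386853,  0.23267463]), 'tvec': array([-0.08284037,  0.39410372,  0.5021272 ])} (array([0.51393347, 0.04695518, 0.38468116]), array([-0.24369674, -0.06437127, -0.96771289]))
green [365.4 156. ] [355 146  22  21 369] [ 0.5092 -0.0657  0.119 ]
```

View pics/w1.png

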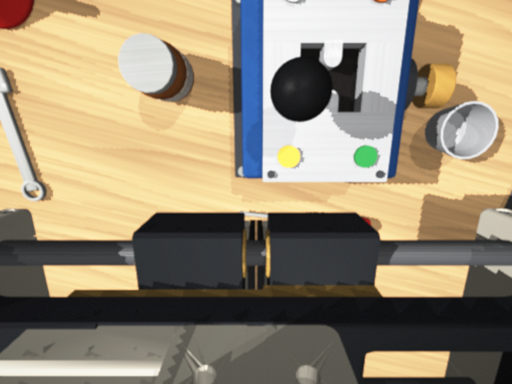

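```bash
python3 - <<'E'
from h import *
c=get_calibration("wrist"); ct,cs=get_calibration("top"),get_calibration("side")
im=cv2.cvtColor(cv2.imread("pics/w1.png"),cv2.COLOR_BGR2RGB)
h=[(p,s) for p,s in blobs(im,(22,100,150),(34,255,255),(270,140,310,170),60)];print(h)
y=plane(c,h[0][0],.119);g=plane(c,(365.4,156),.119);print("yellow",y,"green",g)
d=y-g;a=np.arctan2(-d[0],d[1]);print("len",np.linalg.norm(d),"yaw",a)
R=np.array([[np.cos(a),-np.sin(a)],[np.sin(a),np.cos(a)]]);o=(y+g)[:2]/2+R@[.072,0];print("centre",o)
b=cv2.inRange(cv2.cvtColor(im[40:140,260:340],cv2.COLOR_RGB2GRAY),0,45);b=cv2.morphologyEx(b,cv2.MORPH_OPEN,cv2.getStructuringElement(2,(37,37)))
m=cv2.connectedComponentsWithStats(b);print(m[2],m[3]+[260,40]);k=m[3][1]+[260,40]
print("knob plane",plane(c,k,.178));K=tri([ray(c,k),ray(ct,(240.3,181)),ray(cs,(266.5,163.5))]);K2=tri([ray(c,k),ray(cs,(266.5,163.5))])
print("K",K,K2,"gb",R.T@(K[:2]-o),R.T@(plane(c,k,.178)[:2]-o))
s=sense();T=s["eef_pos"];X=np.array([np.cos(.2507),np.sin(.2507),0]);Y=np.array([-X[1],X[0],0])
P=[T+u*X+v*Y-[0,0,z] for z in(.014,-.03) for u in(-.0095,.0095) for v in(-.021,.021)]
print(cv2.projectPoints(np.array(P),c["rvec"],c["tvec"],c["intrinsics"],None)[0].reshape(-1,2).round(0).tolist())
E
```

```text
[(array([288.47905759, 156.10209424]), array([  8,   6,  22,  21, 382], dtype=int32))]
yellow [0.49036258 0.0081086  0.119     ] green [ 0.50939222 -0.06508512  0.119     ]
len 0.07562702762380345 yaw 0.25435881481412403
centre [ 0.56956079 -0.01037127]
[[   0    0   80  100 6791]
 [  35   23   38   41 1209]] [[297.06361361  90.66219997]
 [313.18527709  82.97187758]]
knob plane [0.55017776 0.01440435 0.178     ]
K [0.54523798 0.01742504 0.18194401] [0.5467861  0.01561274 0.18242149] gb [-0.01654598  0.03302218] [-0.01252521  0.02885571]
[[290.0, 247.0], [224.0, 247.0], [291.0, 219.0], [223.0, 219.0], [301.0, 288.0], [214.0, 288.0], [302.0, 252.0], [212.0, 252.0]]
```

The wrist view shows the knob at about (301,89), radius 30, with yellow at (288,156) and green at (365,156). Black finger blocks span columns 135–378. I'll check the finger shape from the side before pushing.

```bash
python3 - <<'E'
from h import *
im=read_camera("side"); cs=get_calibration("side"); c=get_calibration("wrist")
cv2.imwrite("pics/s1.png",cv2.resize(cv2.cvtColor(im[70:220,170:330],cv2.COLOR_RGB2BGR),None,fx=4,fy=4,interpolation=cv2.INTER_CUBIC))
T=sense()["eef_pos"]
print("tip px in crop",((cv2.projectPoints((T-[0,0,.014])[None],cs["rvec"],cs["tvec"],cs["intrinsics"],None)[0].ravel()-[170,70])*4).round())
K=tri([ray(c,(301,89)),ray(cs,(266.5,163.5))]);a=.2544;R=np.array([[np.cos(a),-np.sin(a)],[np.sin(a),np.cos(a)]])
for z in(.178,.182):
  k=plane(c,(301,89),z);print(k,R.T@(k[:2]-[.5695,-.0112]))
print(K,R.T@(K[:2]-[.5695,-.0112]))
E
```

```text
tip px in crop [252. 348.]
[0.5442019  0.02215207 0.178     ] [-0.01609033  0.03864525]
[0.54361591 0.02265258 0.182     ] [-0.01653149  0.03927713]
[0.54547223 0.02166336 0.17569699] [-0.01498388  0.03785258]
```

View pics/s1.png

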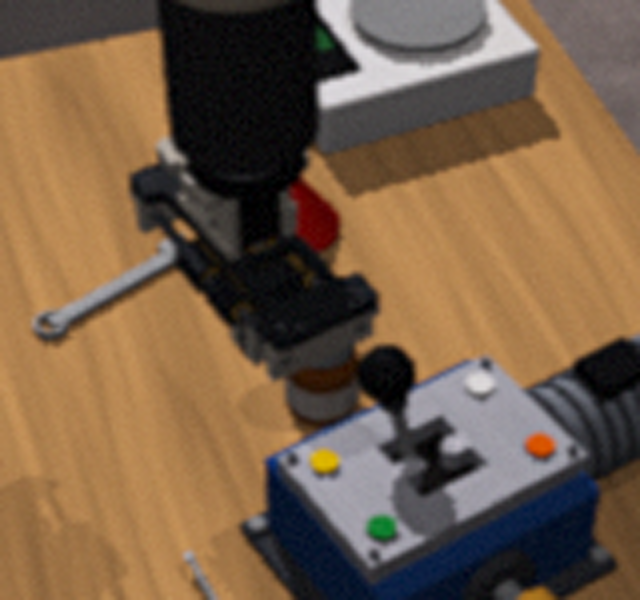

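The shut fingers hang under a wide body, with the knob clear ahead at crop (385,375). Measured from the centre in the gearbox frame, the knob is at (-16, +37) mm. I'll go down behind it and push +x to the cross channel.

>>> play_rows([
  [255,[0,20,10],[0,0,0]],
  [255,[0,34,35],[0,0,0]],
  [255,[8,34,64],[0,0,0]],
  [255,[25,34,64],[0,0,0]],
  [255,[40,34,64],[0,0,0]],
])

```text
time: 2.7
eef_pos: [0.4977, 0.008, 0.1777]
orientation: [0.992, 0.128, 0.001, 0.0]
contact_force: [0.5, -0.3, -0.0]
finger_gap: 0.0006
finger_force: 0.0
```

>>> play_rows([
  [255,[8,0,0],[0,0,0]],
  [255,[14,0,0],[0,0,0]],
  [255,[18,0,0],[0,0,0]],
  [255,[22,0,0],[0,0,0]],
  [255,[24,0,0],[0,0,0]],
])

```text
time: 3.32
eef_pos: [0.5188, 0.0127, 0.1766]
orientation: [0.992, 0.127, -0.0, -0.0]
contact_force: [-1.3, -0.2, 1.7]
finger_gap: 0.0005
finger_force: 1.3
```

>>> play_rows([
  [255,[3,0,0],[0,0,0]],
  [255,[5,0,0],[0,0,0]],
  [255,[8,0,0],[0,0,0]],
  [255,[10,0,0],[0,0,0]],
  [255,[10,0,0],[0,0,0]],
])

```text
time: 3.95
eef_pos: [0.5289, 0.0154, 0.1765]
orientation: [0.992, 0.127, 0.0, 0.0]
contact_force: [-1.2, -0.3, 1.0]
finger_gap: 0.0004
finger_force: 0.9
```

```bash
python3 - <<'E'
from h import *
c=get_calibration("wrist");im=read_camera("wrist");cv2.imwrite("pics/w2.png",cv2.cvtColor(im,cv2.COLOR_RGB2BGR))
R=np.array([[np.cos(.2544),-np.sin(.2544)],[np.sin(.2544),np.cos(.2544)]]);s=sense();print("tcp gb",R.T@(s["eef_pos"][:2]-[.5695,-.0112]))
np.savez("pics/w2.npz",**c)
E
```

```text
tcp gb [-0.03262588  0.03596316]
```

View pics/w2.png

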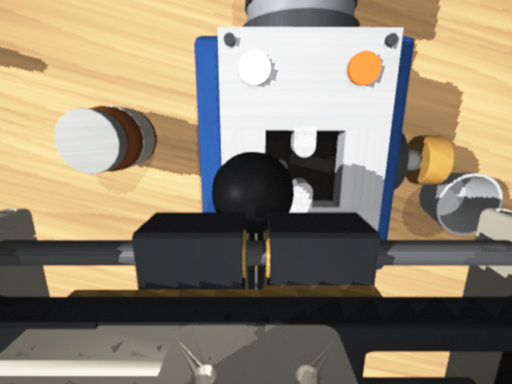

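The wrist view shows the knob at about (253,190), radius 40, with the white tag at (255,68), orange at (365,68) and the web ends at (303,145) and (300,190).

```bash
python3 - <<'E'
from h import *
c=dict(np.load("pics/w2.npz"));w=plane(c,(255,68),.119);g=plane(c,(364.8,68),.119);d=w-g;a=np.arctan2(-d[0],d[1])
R=np.array([[np.cos(a),-np.sin(a)],[np.sin(a),np.cos(a)]]);o=(w+g)[:2]/2-R@[.072,0];print("yaw",a,"len",np.linalg.norm(d),"centre",o)
for p in((253,190),(253,192)):print("knob",R.T@(plane(c,p,.181)[:2]-o))
im=cv2.imread("pics/w2.png",0)
for p in((303,157),(301,178)):print("web end",R.T@(plane(c,p,.115)[:2]-o))
print("tcp",R.T@(sense()["eef_pos"][:2]-o))
E
```

```text
yaw 0.2556440151567328 len 0.07571651710591658 centre [ 0.56903747 -0.0120319 ]
knob [0.00088559 0.03886569]
knob [-0.00021898  0.03886864]
web end [0.0101895  0.00132587]
web end [-0.00612564  0.0021538 ]
tcp [-0.03192326  0.03669162]
```

>>> play_rows([
  [255,[-15,0,0],[0,0,0]],
  [255,[-22,-30,0],[0,0,0]],
  [255,[-22,-65,0],[0,0,0]],
  [255,[10,-65,0],[0,0,0]],
  [255,[32,-65,0],[0,0,0]],
])

```text
time: 4.62
eef_pos: [0.5436, 0.087, 0.177]
orientation: [0.992, 0.128, 0.001, -0.0]
contact_force: [0.5, -0.8, 0.4]
finger_gap: 0.0001
finger_force: 0.0
```

>>> play_rows([
  [255,[0,0,0],[0,0,0]],
  [255,[0,7,0],[0,0,0]],
  [255,[0,14,0],[0,0,0]],
  [255,[0,20,0],[0,0,0]],
  [255,[0,25,0],[0,0,0]],
])

```text
time: 5.25
eef_pos: [0.5496, 0.0615, 0.1767]
orientation: [0.992, 0.127, 0.0, -0.0]
contact_force: [-1.6, 3.5, 3.1]
finger_gap: 0.0005
finger_force: 2.0
```

>>> play_rows([
  [255,[0,5,0],[0,0,0]],
  [255,[0,10,0],[0,0,0]],
  [255,[0,15,0],[0,0,0]],
  [255,[0,20,0],[0,0,0]],
  [255,[0,25,0],[0,0,0]],
])

```text
time: 5.88
eef_pos: [0.556, 0.0376, 0.1765]
orientation: [0.992, 0.127, -0.0, 0.0]
contact_force: [0.3, 2.5, 3.6]
finger_gap: 0.0005
finger_force: 1.7
```

>>> play_rows([
  [255,[0,5,0],[0,0,0]],
  [255,[0,10,0],[0,0,0]],
  [255,[0,15,0],[0,0,0]],
  [255,[0,20,0],[0,0,0]],
  [255,[0,25,0],[0,0,0]],
])

```text
time: 6.5
eef_pos: [0.5622, 0.0134, 0.1765]
orientation: [0.992, 0.127, -0.0, 0.0]
contact_force: [-0.6, 1.2, 2.3]
finger_gap: 0.0004
finger_force: 1.3
```

>>> play_rows([
  [255,[0,4,0],[0,0,0]],
  [255,[0,8,0],[0,0,0]],
  [255,[0,12,0],[0,0,0]],
  [255,[0,15,0],[0,0,0]],
  [255,[0,15,0],[0,0,0]],
])

```text
time: 7.12
eef_pos: [0.5659, -0.0011, 0.1763]
orientation: [0.992, 0.127, -0.0, 0.0]
contact_force: [-0.7, 1.0, -0.7]
finger_gap: 0.0005
finger_force: 0.0
```

```bash
python3 - <<'E'
from h import *
a=.2556;R=np.array([[np.cos(a),-np.sin(a)],[np.sin(a),np.cos(a)]]);s=sense();print("tcp gb",R.T@(s["eef_pos"][:2]-[.569,-.012]),s["contact_force"])
c=get_calibration("wrist");im=read_camera("wrist");cv2.imwrite("pics/w3.png",cv2.cvtColor(im,cv2.COLOR_RGB2BGR));np.savez("pics/w3.npz",**c)
E
```

```text
tcp gb [-0.00028648  0.01132127] [-0.7055959   0.95530004 -0.70617423]
```

View pics/w3.png

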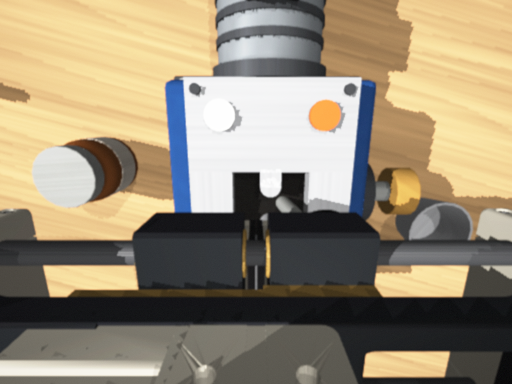

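The wrist view shows the stem leaning right at (285,203) and the knob's edge at (325,213), so the lever has crossed. I'll nudge it slightly further, then go round behind it.

>>> play_rows([
  [255,[0,2,0],[0,0,0]],
  [255,[0,4,0],[0,0,0]],
  [255,[0,4,0],[0,0,0]],
])

```text
time: 7.55
eef_pos: [0.5669, -0.0047, 0.1764]
orientation: [0.992, 0.127, -0.0, 0.0]
contact_force: [-0.8, 1.6, -0.5]
finger_gap: 0.0002
finger_force: 0.5
```

>>> play_rows([
  [255,[0,-12,0],[0,0,0]],
  [255,[-25,-20,0],[0,0,0]],
  [255,[-60,-10,0],[0,0,0]],
  [255,[-60,42,0],[0,0,0]],
  [255,[-60,42,0],[0,0,0]],
])

```text
time: 8.18
eef_pos: [0.5198, -0.062, 0.1769]
orientation: [0.992, 0.126, 0.0, 0.0]
contact_force: [0.4, -0.0, -0.0]
finger_gap: 0.0002
finger_force: 0.0
```

```bash
python3 - <<'E'
from h import *
a=.2556;R=np.array([[np.cos(a),-np.sin(a)],[np.sin(a),np.cos(a)]]);s=sense();print("tcp gb",R.T@(s["eef_pos"][:2]-[.569,-.012]),s["contact_force"])
c=get_calibration("wrist");im=read_camera("wrist");cv2.imwrite("pics/w4.png",cv2.cvtColor(im,cv2.COLOR_RGB2BGR));np.savez("pics/w4.npz",**c)
E
```

```text
tcp gb [-0.06029147 -0.03593061] [ 0.38819639 -0.02796702 -0.0139329 ]
```

View pics/w4.png

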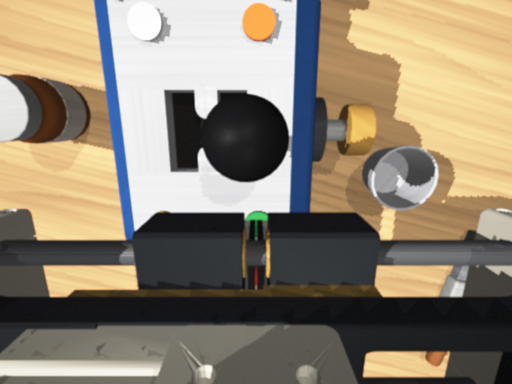

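The knob is at about (245,137), radius 44, in the right column, with orange at (259,21).

```bash
python3 - <<'E'
from h import *
a=.2556;R=np.array([[np.cos(a),-np.sin(a)],[np.sin(a),np.cos(a)]]);c=dict(np.load("pics/w4.npz"))
for z in(.178,.182):print("knob",R.T@(plane(c,(245,137),z)[:2]-[.569,-.012]))
print("orange",R.T@(plane(c,(258.5,21),.119)[:2]-[.569,-.012]))
E
```

```text
knob [ 8.61296203e-05 -2.97832997e-02]
knob [ 0.00029663 -0.02993447]
orange [ 0.07249145 -0.03744491]
```

>>> play_rows([
  [255,[12,-4,0],[0,0,0]],
  [255,[22,-4,0],[0,0,0]],
  [255,[28,-4,0],[0,0,0]],
  [255,[33,-4,0],[0,0,0]],
  [255,[38,-4,0],[0,0,0]],
])

```text
time: 8.85
eef_pos: [0.5552, -0.0469, 0.1764]
orientation: [0.992, 0.127, -0.0, 0.0]
contact_force: [-1.9, -1.0, 0.9]
finger_gap: 0.0003
finger_force: 1.0
```

>>> play_rows([
  [255,[5,0,0],[0,0,0]],
  [255,[10,0,0],[0,0,0]],
  [255,[15,0,0],[0,0,0]],
  [255,[20,0,0],[0,0,0]],
  [255,[24,0,0],[0,0,0]],
])

```text
time: 9.48
eef_pos: [0.5786, -0.0408, 0.1764]
orientation: [0.992, 0.127, -0.0, -0.0]
contact_force: [-2.4, -0.2, -0.7]
finger_gap: 0.0004
finger_force: 1.2
```

>>> play_rows([
  [255,[2,0,0],[0,0,0]],
  [255,[4,0,0],[0,0,0]],
  [255,[6,0,0],[0,0,0]],
  [255,[7,0,0],[0,0,0]],
  [255,[7,0,0],[0,0,0]],
])

```text
time: 10.1
eef_pos: [0.585, -0.0392, 0.1762]
orientation: [0.992, 0.127, -0.0, -0.0]
contact_force: [-3.5, -1.7, -3.5]
finger_gap: 0.0006
finger_force: 2.0
```

>>> play_rows([
  [255,[1,0,0],[0,0,0]],
  [255,[1,0,0],[0,0,0]],
  [255,[2,0,0],[0,0,0]],
  [255,[2,0,0],[0,0,0]],
])

```text
time: 10.6
eef_pos: [0.5867, -0.0387, 0.1763]
orientation: [0.992, 0.127, -0.001, -0.0]
contact_force: [-5.4, -2.4, -3.9]
finger_gap: 0.0003
finger_force: 2.8
```

Force is starting to rise; one more small push to be sure it is at the stop.

>>> play_rows([
  [255,[1,0,0],[0,0,0]],
  [255,[2,0,0],[0,0,0]],
  [255,[2,0,0],[0,0,0]],
])

```text
time: 10.98
eef_pos: [0.5878, -0.0385, 0.176]
orientation: [0.992, 0.127, -0.001, 0.0]
contact_force: [-7.8, -1.7, -3.2]
finger_gap: 0.0005
finger_force: 3.9
```

It's at the stop: the force has risen to 8 N. Backing off and lifting.

>>> play_rows([
  [255,[-10,0,0],[0,0,0]],
  [255,[-30,0,0],[0,0,0]],
  [255,[-60,0,0],[0,0,0]],
  [255,[-70,0,-40],[0,0,0]],
  [255,[-70,0,-60],[0,0,0]],
])

```text
time: 11.6
eef_pos: [0.5231, -0.0556, 0.2403]
orientation: [0.992, 0.128, 0.004, 0.0]
contact_force: [1.3, 0.6, -0.8]
finger_gap: 0.0001
finger_force: 0.0
```

```bash
python3 - <<'E'
from h import *
s=sense();print(s["eef_pos"],s["contact_force"])
c=get_calibration("wrist");im=read_camera("wrist");np.savez("pics/w5.npz",**c)
t=read_camera("side")[100:280,170:370]
o=cv2.resize(t,(533,480),interpolation=cv2.INTER_CUBIC);w=im[0:240,120:400]
w=cv2.resize(w,(267,229))
out=np.zeros((480,800,3),np.uint8);out[:,:533]=o;out[:229,533:]=w
cv2.imwrite("pics/w5.png",cv2.cvtColor(out,cv2.COLOR_RGB2BGR))
E
```

```text
[ 0.52309103 -0.05563089  0.24028728] [ 1.31484314  0.61519228 -0.8143017 ]
```

View pics/w5.png

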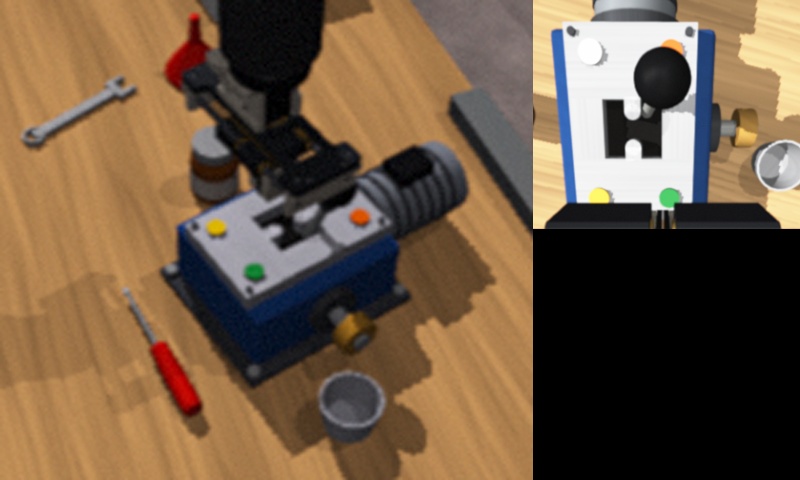

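The knob is now by the orange tag, at about (255,82) in the wrist picture, and the bystanders are unmoved.

```bash
python3 - <<'E'
from h import *
a=.2556;R=np.array([[np.cos(a),-np.sin(a)],[np.sin(a),np.cos(a)]]);c=dict(np.load("pics/w5.npz"))
k=R.T@(plane(c,(255.3,81.8),.177)[:2]-[.569,-.012]);print("knob",k)
print("contact-based x", (R.T@(np.array([.5878,-.0385])-[.569,-.012]))[0]+.0315)
if k[0]>.036 and -.042<k[1]<-.027: print(finish_job())
E
```

```text
knob [ 0.04089616 -0.02961377]
contact-based x 0.04298933338525534
the job is handed in; nothing more can be done
None
```

The gear lever is fully home in the right-hand slot marked by the orange tag (knob about 41 mm fore-aft and 30 mm sideways from the gate centre). It was pushed with shut fingers at under 10 N, nothing else on the bench appeared to move, and the job is handed in, at about 12 s on the robot's clock.

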